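Close the sloping test box with the cover plate kept in the lidded parts pan

TASK

Close up the open test box on the lab bench: lift the lid off the steel parts pan by its knob and set it down, knob up, in the middle of the round cork mat, then take the black cover plate out of the pan and seat it on the sloping box, with both pins through its holes and the plate flush on the rim. Set both down rather than dropping them: keep hold of the lid until it is down on the mat and of the plate until the pins are well into its holes. Leave the bottle, the jar and the screwdriver that stand and lie among these things where they are.

Things in the scene. Friction and masses are not known exactly. Their poses are not given: they have to be found in the camera images.
- pan: round open steel pan fixed to the bench, 184 mm outer diameter, 70 mm high, wall 4 mm, floor 5 mm thick; origin at the centre of its underside. At the start the lid closes it and the cover plate lies flat in it. The pan, the test box and the mat stand left, in the middle and right before the robot, in any order
- lid: loose round steel lid, 190 mm diameter. Origin at the centre of its underside, z up out of the knob: a locating disc of 160 mm diameter from z = 0 to 6 mm (it hangs inside the pan's mouth), the rim flange from 6 to 10 mm, rising to 15 mm at the middle, and a black round knob of 30 mm diameter from z = 15 to 47 mm. About 0.25 kg
- cover: loose black cover plate, 120 mm (its x) by 80 mm (its y), 6 mm thick, origin at the centre of its underside, z out of its upper face. On the upper face stands a grip rib along x, 60 mm long, 14 mm thick (y), from z = 6 to 38 mm. Through holes of 12 mm diameter at x = -48 and +48 mm, y = 0; either way round fits. At the start it lies flat, rib up, in the pan under the lid, at any yaw. About 0.14 kg
- housing: open white box on a fixed stand, rim sloping 30 degrees towards the robot. Origin: centre of the rim plane, 77 mm above the bench; z: outward normal, y: level, along the 124 mm side, x: up the slope (84 mm). Two steel pins, 8 mm diameter, 14 mm tall (last 6 tapered), stand on it at y = -48 and +48 mm, x = 0. Seated, the cover has its origin here, x along this y, z along this z
- mat: round cork mat fixed to the bench, 190 mm diameter, 4 mm thick, origin at the centre of its underside; the lid is set down on it
- bottle: loose bystander, to be left alone: upright white plastic bottle, 48 mm across, 150 mm tall; origin at the centre of its foot
- jar: loose bystander, to be left alone: upright amber glass jar, 48 mm across, 100 mm tall; origin at the centre of its foot
- screwdriver: loose bystander, to be left alone: screwdriver lying flat, 170 mm long along its own x, handle about 30 mm thick; origin under its middle
There are look-alikes about, which are no part of the job. Leave any blue or pink look-alike of the lid alone.

How it is judged (in metres and radians):
On the way, in this order (a step that is already met when the one before it is completed fails the run):
1. the lid is lowered onto the cork mat, knob up, while still held (less than 12 mm above its rest, within 40 mm of the mat's centre) (horizontal distance between lid and mat below 0.04 m and angle between lid's own z axis and vertical below 0.1 rad and z of lid in the frame of mat below 0.016 m and contact force between the fingers and lid above 0.5 N), for 0.05 s.
2. the cover plate is lowered over both pins while still held (less than 9 mm above its seat) (x of cover in the frame of housing between -0.005 and 0.005 m and y of cover in the frame of housing between -0.005 and 0.005 m and z of cover in the frame of housing between -0.003 and 0.009 m and angle between the x axis of cover and the y axis of housing, either way round below 0.1 rad and contact force between the fingers and cover above 0.5 N), for 0.05 s.
At the end, for the whole second after the job is handed in: The lid rests knob up on the cork mat, its centre within 40 mm of the mat's centre; the cover plate rests on the test box, rib outward, both pins through its holes: within 3 mm of flush, centred within 5 mm along either direction, edges parallel within 0.08 rad; both are at rest (horizontal distance between lid and mat below 0.04 m and angle between lid's own z axis and vertical below 0.1 rad and z of lid in the frame of mat below 0.008 m and linear speed of each of lid, cover below 0.02 m/s and x of cover in the frame of housing between -0.005 and 0.005 m and y of cover in the frame of housing between -0.005 and 0.005 m and z of cover in the frame of housing between -0.003 and 0.003 m and angle between the x axis of cover and the y axis of housing, either way round below 0.08 rad and angle between the z axis of cover and the z axis of housing, either way round below 0.06 rad and angle between cover's own z axis and vertical below 1.2 rad); the robot touches nothing.
It fails at once if the bottle, the jar or the screwdriver is pushed more than 30 mm or tipped over (distance of any of bottle, jar, screwdriver from where it was at the start of the episode above 0.03 m or angle between any of bottle, jar, screwdriver's own z axis and vertical above 0.5 rad).
It also fails if it takes over 72 s, if anything falls off the work surface, if the arm or the gripper's body presses on something with over 40 N, if the wrist force passes 120 N, or if a joint passes its speed limit or range.

ROBOT

A 6-joint arm with a two-finger parallel gripper is mounted at the origin on the work surface. World frame = base frame: x ahead of the robot, y to its left, z up, the work surface at z = 0. Lengths are in mm, angles in degrees, forces in N, time in s.
With the tool pointing down it reaches from about 325 to 775 mm from the base axis. Payload 9.3 kg.
Tool frame: the origin (TCP) lies at the very end of the fingers, on their centre line; the grasp point (between the pads) lies 19 mm behind it; z points along the fingers, y is the line along which they close (so a half turn about z gives the same grasp; the last joint's range is limited). The gripper opens to 85 mm and grips with 20 to 120 N. Pads are 22 mm wide; open, the fingers measure 114 mm over their backs; the gripper's body (76 mm by 85 mm) begins 54 mm behind the grasp point. The pads swing forward as they close: fully open they stand 13 mm farther back than shut.
Start: joints at [-83.915, 14.817, 1.232, 76.415, 0, 81.257], TCP at [140.75, -531.682, 231.279] pointing down, gripper open.
Joint ranges: [-174.27, 174.27], [-52.1, 104.24], [-59.71, 78.15], [-110.17, 111.67], [-87.03, 83.33], [-180, 180]. Speed limits (degrees/s): [127.2, 127.2, 159.86, 180, 180, 180].

INTERFACE

Orientations are given as a 3x3 rotation matrix whose columns are the frame's x, y, z axes.
In Python, from cell import * gives the robot as it stands.
- The arm moves only by the tool arm_command, never from a script. Its argument "rows" is a list of rows, each a list of 6 numbers: the shift along the tool's x, y, z scaled (see below), then the turn, a rotation vector about the tool's x, y, z scaled (see below). A call has 1 to 20 rows; each row shifts and turns the commanded pose from where the row before left it, along the tool's axes as they then stand; what a row does not reach is not made up. The controller multiplies each number of a shift by 0.2 m and each number of a turn by pi rad. A row lasts 1/12 s, in which the tool goes at most 41.7 mm and 7.16 degrees, less where a joint would pass 70% of its speed; a pose out of reach is approached as far as the arm can. A call with a number of a shift or a turn outside -1 to 1 is refused whole. A call with a gripper value outside its range is refused whole. "jaw" is the closure, from -1 (fully open) to 1 (shut), set as the call begins (left out, the last holds). The fingers move at their own pace and stop on an object; "grip_force" is the grip in N (left out, the last holds). Time passes only in rows, so rows that do not move let the fingers close. It gives the time, the measured TCP pose, the force, the opening and the grip force at its end, in the units of the state.
- get_obs(): the state, without advancing time (a new reading comes with each control period).
- capture(name): name is "scene" or "top" or "wrist"; returns a dict with "color" (384x512x3 uint8, red, green, blue), "fx", "fy", "cx", "cy" (pixels), "R" (3x3) and "t" (3): a world point X has camera coordinates R X + t; the wrist camera has in their place "hand_eye" (4x4, takes a point from camera to tool coordinates, whose origin is the TCP and whose axes are the flange's). Camera axes: x right, y down, z forward; pixel columns grow to the right and rows downward; lengths in mm; the calibration is good to about 2 mm. A picture is of the moment at which its call begins: read the wrist's pose just before it. There is no depth.
- hand_in(): hands the job in; it is judged then, once.
The state is a dict: "t": time; "qpos": joint angles; "joint_vel": joint speeds; "tau": joint torques, N m; "eef_pos": TCP position; "orientation": TCP orientation; "contact_force": force on the tool from outside, world axes, zero at the start; "torque": the same for the moment, N m; "width": finger opening in mm; "finger_force": force on a finger pad.
Only numpy, scipy, OpenCV 4.12 (cv2) and the standard library are available. Lean on these libraries where they do the work, as an engineer would, in place of code of your own. Each camera call takes 0.05 s, during which the arm holds its last target. There are 200 camera calls.

## Working session

There is one attempt and no reset: what is moved stays moved. The work goes in short steps, Python scripts to look and compute and a tool call to move; the robot and the scene stay as the last step left them, time stands still between calls to the robot, and variables do not carry over. Pictures are saved under pics/ and viewed, at most 10 in all, crops included, and the job is handed in when it is done.

Besides the shell and the picture viewer there is one more tool, called after "Call:" by a JSON object that holds its "api" and its "payload". arm_command: Moves the arm, as the interface text tells. Shifts and turns lie within -1 to 1; 1 stands for 0.2 m of shift or pi rad of turn. Its arguments: {"type":"object","properties":{"rows":{"type":"array"},"jaw":{"type":"number"},"grip_force":{"type":"number"}},"required":["rows"]}

```bash
mkdir -p pics; ls; cat > h.py <<'E'
import numpy as np, cv2
from cell import *
np.set_printoptions(precision=2,suppress=True)
def cam(name):
    o=get_obs(); c=capture(name)
    if name=="wrist":
        T=np.eye(4);T[:3,:3]=o["orientation"];T[:3,3]=o["eef_pos"]
        W=T@np.array(c["hand_eye"]); c["R"]=W[:3,:3].T; c["t"]=-W[:3,:3].T@W[:3,3]
    c["R"]=np.array(c["R"]);c["t"]=np.array(c["t"]).ravel()
    return c
def ray(c,u,v,z):
    d=c["R"].T@np.array([(u-c["cx"])/c["fx"],(v-c["cy"])/c["fy"],1]); o=-c["R"].T@c["t"]
    return o+d*(z-o[2])/d[2]
def proj(c,X):
    p=c["R"]@np.array(X,float)+c["t"]; return np.array([c["fx"]*p[0]/p[2]+c["cx"],c["fy"]*p[1]/p[2]+c["cy"]])
def save(c,n):
    import pickle; cv2.imwrite(f"pics/{n}.png",c["color"][:,:,::-1]); pickle.dump(c,open(f"pics/{n}.pkl","wb"))
def load(n):
    import pickle; return pickle.load(open(f"pics/{n}.pkl","rb"))
E
python3 - <<'E'
from h import *
for n in("scene","top"):
    c=cam(n);save(c,n+"0");print(n,c["fx"],c["cx"],c["cy"],-c["R"].T@c["t"],c["R"])
a=cv2.imread("pics/scene0.png");b=cv2.imread("pics/top0.png")
cv2.imwrite("pics/t0.png",cv2.resize(b,(800,600),interpolation=cv2.INTER_CUBIC))
cv2.imwrite("pics/s0.png",cv2.resize(a,(800,600),interpolation=cv2.INTER_CUBIC))
print(get_obs())
E
```

```text
pics
scene 359.5422990199008 260.80475555892343 197.16562533247463 [ 887.06 -409.28  836.42] [[ 0.73  0.69 -0.01]
 [ 0.55 -0.59 -0.58]
 [-0.41  0.42 -0.81]]
top 356.6009550448527 257.49891525069535 183.02916380213557 [ 439.35   -3.58 1075.9 ] [[-0.03 -1.    0.02]
 [-1.    0.03 -0.07]
 [ 0.07 -0.02 -1.  ]]
{'t': 0.1, 'qpos': array([-83.92,  14.85,   1.19,  76.42,   0.  ,  81.26]), 'joint_vel': array([ 0.12,  0.04,  0.11, -0.01, -0.04,  0.09]), 'tau': array([  0.01, -55.67,  34.51,   0.01,  -0.  ,   0.  ]), 'eef_pos': array([ 140.73, -531.43,  230.71]), 'orientation': array([[ 0.97,  0.26, -0.  ],
       [ 0.26, -0.97,  0.  ],
       [ 0.  , -0.  , -1.  ]]), 'contact_force': array([ 0.49, -0.63, -0.49]), 'torque': array([ 0.  ,  0.  , -0.03]), 'finger_force': 0.0, 'width': 85.45620038649157}
```

View pics/t0.png

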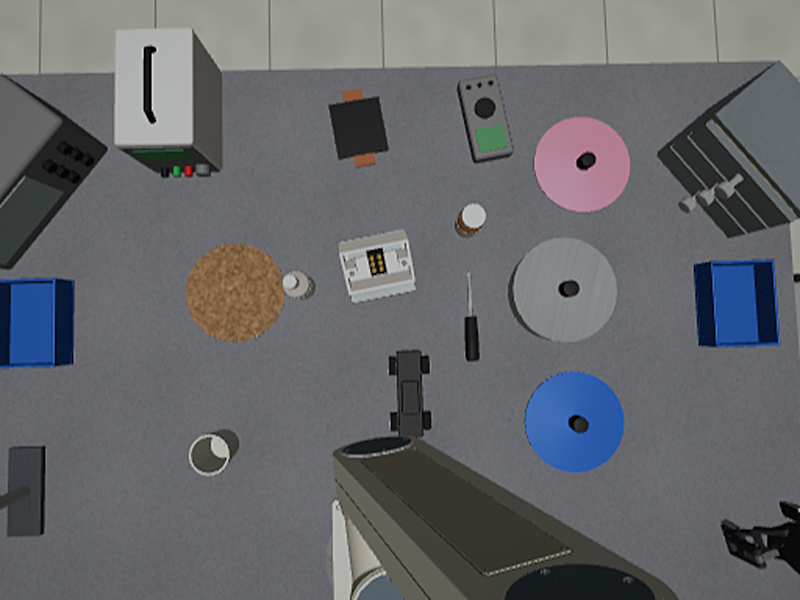

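View pics/s0.png

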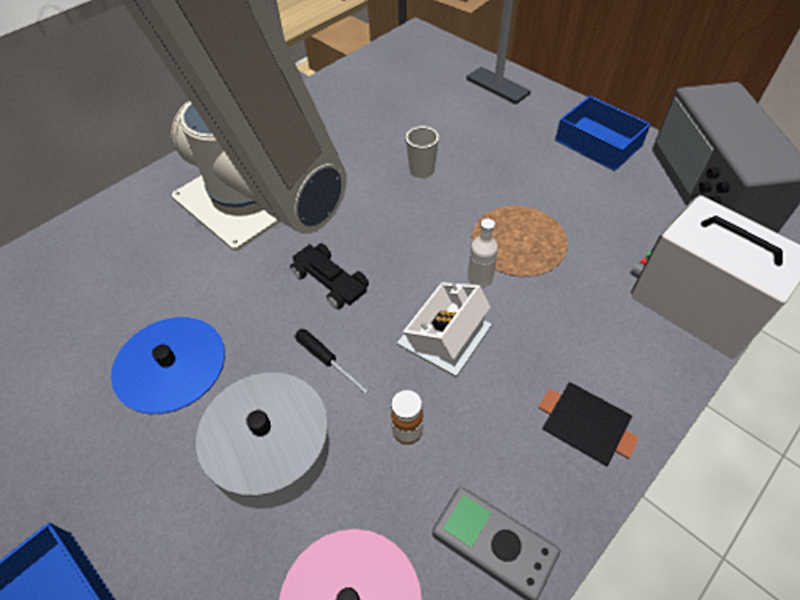

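The top view shows the lid and pan at about (564,290), the housing at (377,265), the mat at (235,291), the bottle foot at (300,288), the jar at (470,222) and the screwdriver at (471,320). The blue and pink look-alikes are at (575,422) and (582,164).

```bash
python3 - <<'E'
from h import *
t=load("top0");s=load("scene0");k=.64
def T(n,u,v,z): print(n,"top",ray(t,u*k,v*k,z))
def S(n,u,v,z): print(n,"scene",ray(s,u*k,v*k,z))
T("lid",564.5,290,74);T("knob",570,288,111);S("knob",258,416,111);S("lid",262,434,74)
T("mat",235,291,4);S("mat",520,240,4)
T("housing",377,266,77);S("housing",443,318,77)
T("pinL",352,268,85);T("pinR",403,262,85)
T("bottle",291,283,150);S("bottle",488,226,150)
T("jar",473,215,100);S("jar",407,399,100)
T("sd tip",469,272,10);T("sd end",473,360,15)
T("blueknob",578,424,40);T("pinkknob",586,161,40)
E
```

```text
lid top [ 491.1  -321.05   74.  ]
knob top [ 492.44 -319.16  111.  ]
knob scene [ 494.4  -315.49  111.  ]
lid scene [ 501.22 -324.17   74.  ]
mat top [509.36 291.77   4.  ]
mat scene [514.66 291.92   4.  ]
housing top [543.04  17.44  77.  ]
housing scene [559.02   5.52  77.  ]
pinL top [539.74  61.89  85.  ]
pinR top [548.22 -29.34  85.  ]
bottle top [510.71 159.14 150.  ]
bottle scene [521.53 158.16 150.  ]
jar top [ 627.34 -155.56  100.  ]
jar scene [ 625.18 -149.6   100.  ]
sd tip top [ 533.93 -157.87   10.  ]
sd end top [ 365.79 -158.82   15.  ]
blueknob top [ 244.65 -345.26   40.  ]
pinkknob top [ 737.9  -384.64   40.  ]
```

Call:
{"api": "arm_command", "payload": {"rows": [[0,0,-0.04,0,0,-0.0385],[0,0,-0.04,0,0,-0.0385],[0,0,-0.04,0,0,-0.0385],[0,0,-0.04,0,0,-0.0385],[0,0,-0.04,0,0,-0.0385],[0,0,-0.04,0,0,-0.0385],[0,0,-0.04,0,0,-0.0385],[0,0,-0.04,0,0,-0.0385],[0,0,-0.04,0,0,-0.0385],[0,0,-0.04,0,0,-0.0385],[0,0,-0.04,0,0,-0.0385],[0,0,-0.04,0,0,-0.0385],[0,0,-0.04,0,0,-0.0385],[0,0,0,0,0,0]], "jaw": -1}}

```text
t: 1.27
eef_pos: [140.8, -531.9, 336.3]
orientation: [[-0.263, 0.965, 0.0], [0.965, 0.263, -0.001], [-0.001, -0.0, -1.0]]
contact_force: [0.3, -1.7, -0.3]
width: 85.4
finger_force: 0.0
```

```bash
cat >> h.py <<'E'
from scipy.spatial.transform import Rotation as Ro
def go(X,Rt=None):
    o=get_obs();R=np.array(o["orientation"]);d=R.T@(np.array(X)-o["eef_pos"])/200
    print("shift units",d.round(4),"len mm",(200*np.linalg.norm(d)).round(1),"rows>=",int(np.ceil(np.linalg.norm(d)*200/41)))
    if Rt is not None:
        r=Ro.from_matrix(R.T@Rt).as_rotvec()/np.pi; print("turn units (after/before)",r.round(4),"rows>=",int(np.ceil(np.linalg.norm(r)*180/7.1)), "shift in new axes",(Rt.T@(np.array(X)-o["eef_pos"])/200).round(4))
E
python3 -c "
from h import *
go([493,-318,330]);print(get_obs()['orientation'],get_obs()['eef_pos'])"
```

```text
shift units [0.57 1.98 0.03] len mm 412.1 rows>= 11
[[-0.26  0.96  0.  ]
 [ 0.96  0.26 -0.  ]
 [-0.   -0.   -1.  ]] [ 140.79 -531.94  336.34]
```

Call:
{"api": "arm_command", "payload": {"rows": [[0.0475,0.165,0.0025,0,0,0],[0.0475,0.165,0.0025,0,0,0],[0.0475,0.165,0.0025,0,0,0],[0.0475,0.165,0.0025,0,0,0],[0.0475,0.165,0.0025,0,0,0],[0.0475,0.165,0.0025,0,0,0],[0.0475,0.165,0.0025,0,0,0],[0.0475,0.165,0.0025,0,0,0],[0.0475,0.165,0.0025,0,0,0],[0.0475,0.165,0.0025,0,0,0],[0.0475,0.165,0.0025,0,0,0],[0.0475,0.165,0.0025,0,0,0],[0,0,0,0,0,0],[0,0,0,0,0,0]]}}

```text
t: 2.43
eef_pos: [495.3, -318.3, 328.0]
orientation: [[-0.257, 0.966, -0.001], [0.966, 0.257, 0.001], [0.001, -0.001, -1.0]]
contact_force: [-1.2, -0.3, -0.5]
width: 85.5
finger_force: 0.0
```

```bash
python3 -c "
from h import *
c=cam('wrist');save(c,'w1');print(proj(c,[493,-318,111]),c['hand_eye'],c['fx']);print(-c['R'].T@c['t'])"
```

```text
[251.95 164.32] [[  -0.     -0.95   -0.31   80.54]
 [   1.     -0.     -0.     -0.43]
 [  -0.     -0.31    0.95 -142.3 ]
 [   0.      0.      0.      1.  ]] 284.3620725308734
[ 474.37 -240.78  470.42]
```

View pics/w1.png

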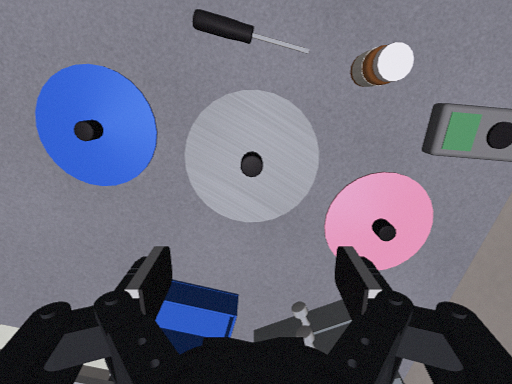

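The knob top at pixel (252,166) matches the prediction of (252,164), so I can descend and grip.

Call:
{"api": "arm_command", "payload": {"rows": [[0.003,-0.011,0.15,0,0,0],[0,0,0.15,0,0,0],[0,0,0.15,0,0,0],[0,0,0.15,0,0,0],[0,0,0.15,0,0,0],[0,0,0.15,0,0,0],[0,0,0.15,0,0,0],[0,0,0.08,0,0,0],[0,0,0.04,0,0,0],[0,0,0.03,0,0,0],[0,0,0,0,0,0],[0,0,0,0,0,0]]}}

```text
t: 3.48
eef_pos: [491.9, -320.3, 90.2]
orientation: [[-0.256, 0.967, 0.001], [0.967, 0.256, -0.001], [-0.001, 0.001, -1.0]]
contact_force: [0.0, 0.4, -0.1]
width: 85.7
finger_force: 0.0
```

Call:
{"api": "arm_command", "payload": {"rows": [[0,0,0,0,0,0],[0,0,0,0,0,0],[0,0,0,0,0,0],[0,0,0,0,0,0],[0,0,0,0,0,0],[0,0,0,0,0,0],[0,0,0,0,0,0],[0,0,0,0,0,0],[0,0,0,0,0,0],[0,0,0,0,0,0]], "jaw": 1, "grip_force": 60}}

```text
t: 4.32
eef_pos: [492.0, -319.7, 90.0]
orientation: [[-0.258, 0.966, 0.001], [0.966, 0.258, -0.001], [-0.001, 0.001, -1.0]]
contact_force: [-0.8, 0.5, 5.4]
width: 27.8
finger_force: 58.9
```

Call:
{"api": "arm_command", "payload": {"rows": [[0,0,0,0,0,0],[0,0,0,0,0,0],[0,0,0,0,0,0],[0,0,0,0,0,0],[0,0,0.015,0,0,0],[0,0,0.015,0,0,0],[0,0,0,0,0,0]], "jaw": -0.2}}

```text
t: 4.9
eef_pos: [491.5, -319.3, 82.4]
orientation: [[-0.257, 0.966, -0.001], [0.966, 0.257, 0.001], [0.001, -0.001, -1.0]]
contact_force: [-0.3, -1.2, -0.4]
width: 51.6
finger_force: 0.0
```

Call:
{"api": "arm_command", "payload": {"rows": [[0,0,0,0,0,0],[0,0,0,0,0,0],[0,0,0,0,0,0],[0,0,0,0,0,0],[0,0,0,0,0,0],[0,0,0,0,0,0],[0,0,0,0,0,0]], "jaw": 1, "grip_force": 60}}

```text
t: 5.48
eef_pos: [491.9, -319.6, 83.4]
orientation: [[-0.257, 0.966, 0.0], [0.966, 0.257, -0.0], [-0.0, 0.0, -1.0]]
contact_force: [0.2, 1.3, 1.3]
width: 28.2
finger_force: 59.3
```

Call:
{"api": "arm_command", "payload": {"rows": [[0,0,-0.02,0,0,0],[0,0,-0.04,0,0,0],[0,0,-0.08,0,0,0],[0,0,-0.1,0,0,0],[0,0,-0.1,0,0,0],[0,0,-0.1,0,0,0],[0,0,-0.1,0,0,0],[0,0,-0.1,0,0,0],[0,0,-0.08,0,0,0],[0,0,-0.04,0,0,0],[0,0,0,0,0,0],[0,0,0,0,0,0]]}}

```text
t: 6.48
eef_pos: [491.7, -319.5, 235.0]
orientation: [[-0.257, 0.966, -0.0], [0.966, 0.257, -0.0], [0.0, -0.0, -1.0]]
contact_force: [0.6, -0.0, -3.4]
width: 28.8
finger_force: 59.4
```

```bash
python3 -c "
from h import *
c=cam('wrist');save(c,'w2');go([511,300,235])
o=get_obs();print(o['eef_pos'],o['qpos'],o['contact_force'])"
```

```text
shift units [ 2.97  0.89 -0.  ] len mm 619.7 rows>= 16
[ 491.5  -319.35  234.33] [-41.21  18.4    6.78  78.45  -0.    33.87] [ 0.22  0.34 -2.42]
```

View pics/w2.png

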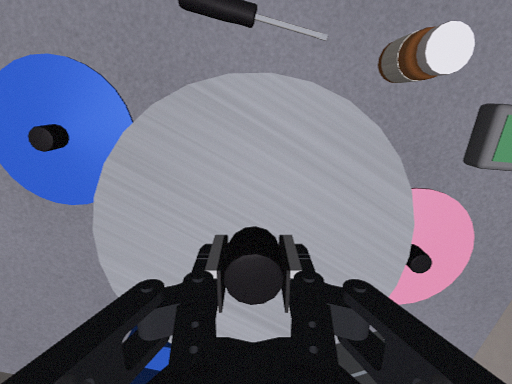

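The wrist view shows the lid held by its knob, level and centred between the fingers at (253,270). Next is the carry to the mat.

Call:
{"api": "arm_command", "payload": {"rows": [[0.0825,0.0247,0,0,0,0],[0.0825,0.0247,0,0,0,0],[0.165,0.0494,0,0,0,0],[0.165,0.0494,0,0,0,0],[0.165,0.0494,0,0,0,0],[0.165,0.0494,0,0,0,0],[0.165,0.0494,0,0,0,0],[0.165,0.0494,0,0,0,0],[0.165,0.0494,0,0,0,0],[0.165,0.0494,0,0,0,0],[0.165,0.0494,0,0,0,0],[0.165,0.0494,0,0,0,0],[0.165,0.0494,0,0,0,0],[0.165,0.0494,0,0,0,0],[0.165,0.0494,0,0,0,0],[0.165,0.0494,0,0,0,0],[0.165,0.0494,0,0,0,0],[0.165,0.0494,0,0,0,0],[0.0825,0.0247,0,0,0,0],[0.0825,0.0247,0,0,0,0]]}}

```text
t: 8.2
eef_pos: [508.9, 302.8, 234.4]
orientation: [[-0.26, 0.966, -0.002], [0.966, 0.26, -0.0], [0.0, -0.002, -1.0]]
contact_force: [0.8, -0.6, -2.0]
width: 28.3
finger_force: 59.5
```

Call:
{"api": "arm_command", "payload": {"rows": [[0,0,0,0,0,0],[0,0,0,0,0,0],[0,0,0,0,0,0]]}}

```text
t: 8.45
eef_pos: [509.8, 300.2, 234.8]
orientation: [[-0.258, 0.966, -0.001], [0.966, 0.258, -0.001], [-0.0, -0.001, -1.0]]
contact_force: [-0.0, -0.4, -3.2]
width: 28.2
finger_force: 59.6
```

```bash
python3 -c "
from h import *
c=cam('top');save(c,'top1')
go([511,298,40]);a=c['color'][100:280,60:340,::-1];cv2.imwrite('pics/t1c.png',cv2.resize(a,None,fx=2.8,fy=2.8,interpolation=2))"
```

```text
shift units [-0.01  0.    0.98] len mm 195.1 rows>= 5
```

View pics/t1c.png

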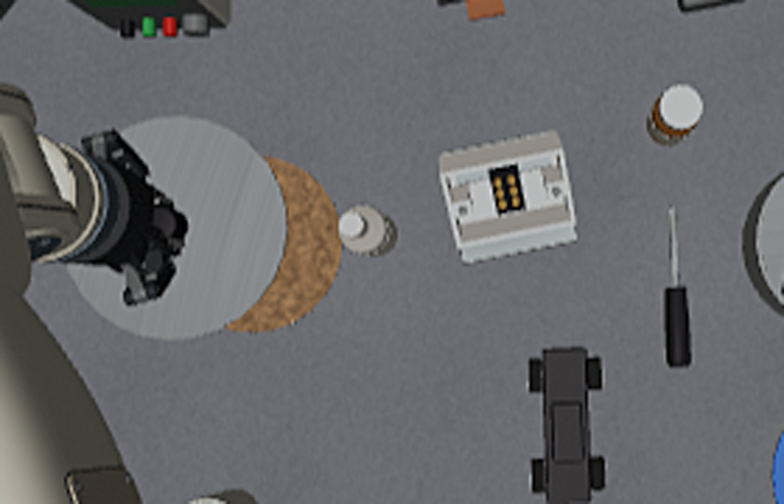

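The crop shows the lid held at (180,228) above the mat, clear of the bottle foot at (378,237), so I lower it.

Call:
{"api": "arm_command", "payload": {"rows": [[-0.01,0,0.08,0,0,0],[0,0,0.15,0,0,0],[0,0,0.15,0,0,0],[0,0,0.15,0,0,0],[0,0,0.15,0,0,0],[0,0,0.14,0,0,0],[0,0,0.1,0,0,0],[0,0,0.05,0,0,0],[0,0,0.02,0,0,0],[0,0,0.02,0,0,0],[0,0,0.015,0,0,0],[0,0,0,0,0,0],[0,0,0,0,0,0]]}}

```text
t: 9.58
eef_pos: [511.7, 298.4, 31.2]
orientation: [[-0.257, 0.966, 0.001], [0.966, 0.257, 0.001], [0.0, 0.001, -1.0]]
contact_force: [-0.2, 0.7, -1.8]
width: 28.4
finger_force: 59.6
```

Call:
{"api": "arm_command", "payload": {"rows": [[0,0,0.007,0,0,0],[0,0,0.007,0,0,0],[0,0,0.007,0,0,0],[0,0,0,0,0,0],[0,0,0,0,0,0]]}}

```text
t: 10.0
eef_pos: [511.2, 298.3, 26.0]
orientation: [[-0.257, 0.966, -0.0], [0.966, 0.257, -0.0], [-0.0, -0.0, -1.0]]
contact_force: [0.4, 0.1, -2.7]
width: 27.9
finger_force: 59.6
```

Call:
{"api": "arm_command", "payload": {"rows": [[0,0,0.005,0,0,0],[0,0,0.005,0,0,0],[0,0,0.003,0,0,0],[0,0,0,0,0,0],[0,0,0,0,0,0]]}}

```text
t: 10.42
eef_pos: [511.2, 298.3, 23.5]
orientation: [[-0.257, 0.966, -0.0], [0.966, 0.257, -0.0], [-0.0, -0.0, -1.0]]
contact_force: [0.5, -1.2, -2.2]
width: 28.3
finger_force: 59.6
```

Call:
{"api": "arm_command", "payload": {"rows": [[0,0,0.004,0,0,0],[0,0,0.004,0,0,0],[0,0,0,0,0,0],[0,0,0,0,0,0]]}}

```text
t: 10.75
eef_pos: [511.3, 298.3, 23.4]
orientation: [[-0.258, 0.966, 0.001], [0.966, 0.258, 0.0], [0.0, 0.001, -1.0]]
contact_force: [-4.6, -2.3, 13.4]
width: 28.3
finger_force: 61.2
```

Contact reads 13 N, so the lid is down. I release, rise, and open over the mat.

Call:
{"api": "arm_command", "payload": {"rows": [[0,0,0,0,0,0],[0,0,0,0,0,0],[0,0,0,0,0,0],[0,0,0,0,0,0],[0,0,0,0,0,0],[0,0,0,0,0,0],[0,0,-0.05,0,0,0],[0,0,-0.15,0,0,0],[0,0,-0.2,0,0,0],[0,0,-0.2,0,0,0],[0,0,-0.2,0,0,0],[0,0,-0.2,0,0,0],[0,0,-0.1,0,0,0],[0,0,-0.1,0,0,0],[0,0,-0.1,0,0,0],[0,0,0,0,0,0],[0,0,0,0,0,0]], "jaw": -1}}

```text
t: 12.17
eef_pos: [511.4, 298.3, 283.4]
orientation: [[-0.257, 0.966, 0.002], [0.966, 0.257, 0.001], [0.0, 0.003, -1.0]]
contact_force: [-0.4, -0.6, -0.3]
width: 85.6
finger_force: 0.0
```

```bash
python3 -c "
from h import *
c=cam('top');save(c,'top2');c2=cam('scene');save(c2,'sc2')
print(proj(c,[492,-319,30]),proj(c,[543,17,77]))
a=c['color'][145:225,320:400,::-1];b=c2['color'][240:320,120:220,::-1]
m=lambda x,f:cv2.resize(x,None,fx=f,fy=f,interpolation=2)
z=np.zeros((400,800,3),np.uint8);z[:,:400]=m(a,5);q=m(b,4);z[:320,400:]=q;cv2.imwrite('pics/p2.png',z)
go([475,-335,300])"
```

```text
[355.93 186.21] [241.44 170.25]
shift units [-3.01 -0.99 -0.09] len mm 634.4 rows>= 16
```

View pics/p2.png

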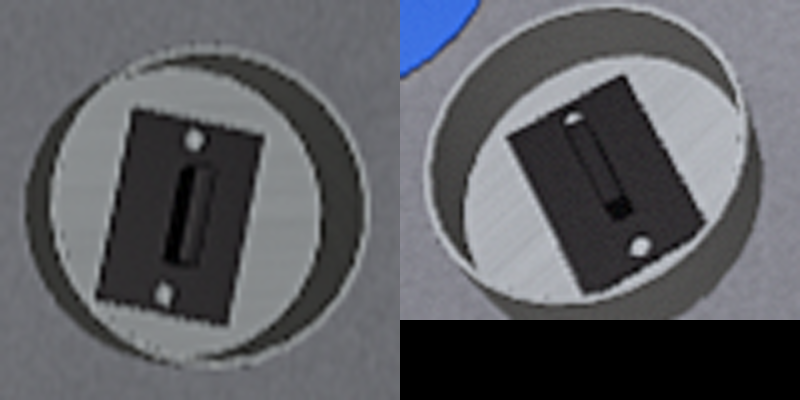

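The crop shows the cover lying flat in the pan with holes at crop (194,140) and (164,294), and the rib running along the line through them. On the way to it I stop over the housing to measure the pins.

```bash
python3 -c "
from h import *
c=load('top2');a=ray(c,358.8,173,11);b=ray(c,352.8,203.8,11);print(a,b,(a+b)/2,np.linalg.norm(a-b),np.degrees(np.arctan2(*(a-b)[[1,0]])))
go([541,23,210])"
```

```text
[ 532.62 -335.27   11.  ] [ 440.39 -312.85   11.  ] [ 486.5  -324.06   11.  ] 94.91558839896597 -13.6651628487586
shift units [-1.37 -0.21  0.36] len mm 285.8 rows>= 7
```

Call:
{"api": "arm_command", "payload": {"rows": [[-0.1,-0.015,0,0,0,0],[-0.18,-0.028,0,0,0,0],[-0.18,-0.028,0.03,0,0,0],[-0.18,-0.028,0.05,0,0,0],[-0.18,-0.028,0.06,0,0,0],[-0.18,-0.028,0.06,0,0,0],[-0.18,-0.028,0.06,0,0,0],[-0.12,-0.018,0.06,0,0,0],[-0.07,-0.01,0.04,0,0,0],[0,0,0,0,0,0],[0,0,0,0,0,0],[0,0,0,0,0,0]]}}

```text
t: 13.27
eef_pos: [540.7, 23.1, 209.7]
orientation: [[-0.257, 0.966, -0.001], [0.966, 0.257, 0.0], [0.0, -0.001, -1.0]]
contact_force: [-0.8, 0.9, 0.1]
width: 85.4
finger_force: 0.0
```

```bash
python3 -c "
from h import *
c=cam('wrist');save(c,'wh1');print(get_obs()['eef_pos'],proj(c,[543,17,77]))
a=c['color'][:,:,::-1];p=proj(c,[543,17,77]).astype(int);print(p)
x0,y0=p[0]-80,max(p[1]-60,0);print(x0,y0);cv2.imwrite('pics/wh1c.png',cv2.resize(a[y0:y0+120,x0:x0+160],None,fx=5,fy=5,interpolation=2))"
```

```text
[540.88  23.42 209.99] [254.2  189.38]
[254 189]
174 129
```

View pics/wh1c.png

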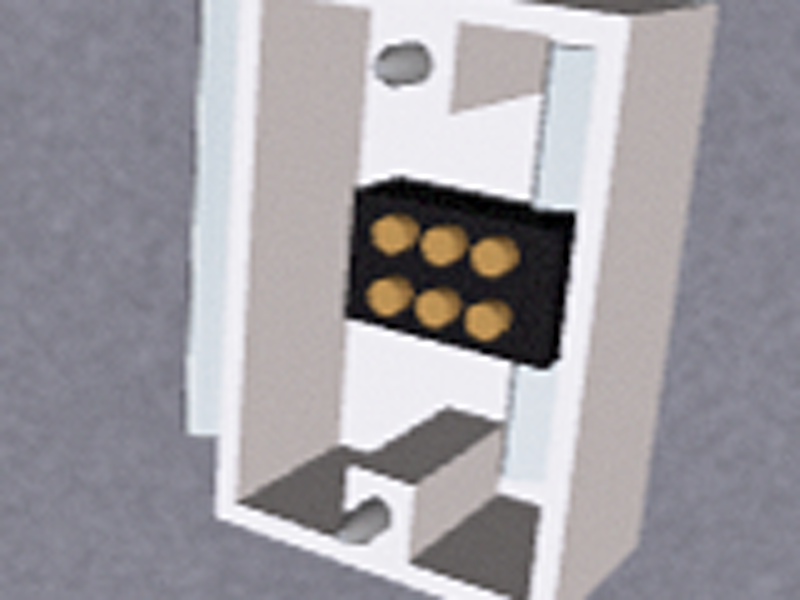

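The crop shows the open box with the upper pin blob centred at crop (403,63), the lower pin at (366,520), and outer rim corners at (218,517) and (628,17). I take a second view with the wrist turned 180° to cancel hand-eye bias.

Call:
{"api": "arm_command", "payload": {"rows": [[0,0,0,0,0,-0.0385],[0,0,0,0,0,-0.0385],[0,0,0,0,0,-0.0385],[0,0,0,0,0,-0.0385],[0,0,0,0,0,-0.0385],[0,0,0,0,0,-0.0385],[0,0,0,0,0,-0.0385],[0,0,0,0,0,-0.0385],[0,0,0,0,0,-0.0385],[0,0,0,0,0,-0.0385],[0,0,0,0,0,-0.0385],[0,0,0,0,0,-0.0385],[0,0,0,0,0,-0.0385]]}}

```text
t: 14.4
eef_pos: [541.0, 23.9, 210.4]
orientation: [[-0.964, -0.267, 0.001], [-0.267, 0.964, 0.0], [-0.001, -0.0, -1.0]]
contact_force: [-0.0, 0.2, -0.2]
width: 85.5
finger_force: 0.0
```

Call:
{"api": "arm_command", "payload": {"rows": [[0,0,0,0,0,-0.0385],[0,0,0,0,0,-0.0385],[0,0,0,0,0,-0.0385],[0,0,0,0,0,-0.0385],[0,0,0,0,0,-0.0385],[0,0,0,0,0,-0.0385],[0,0,0,0,0,-0.0385],[0,0,0,0,0,-0.0385],[0,0,0,0,0,-0.0385],[0,0,0,0,0,-0.0385],[0,0,0,0,0,-0.0385],[0,0,0,0,0,-0.0385],[0,0,0,0,0,-0.0385],[0,0,0,0,0,0],[0,0,0,0,0,0],[0,0,0,0,0,0]]}}

```text
t: 15.73
eef_pos: [541.0, 23.3, 210.1]
orientation: [[0.258, -0.966, 0.0], [-0.966, -0.258, -0.0], [0.0, -0.0, -1.0]]
contact_force: [-0.7, 0.5, -0.4]
width: 85.5
finger_force: 0.0
```

```bash
python3 -c "
from h import *
c=cam('wrist');save(c,'wh2');print(get_obs()['eef_pos'],get_obs()['qpos'])
a=c['color'][:,:,::-1];p=proj(c,[543,17,77]).astype(int)
x0,y0=p[0]-80,max(p[1]-60,0);print(x0,y0);cv2.imwrite('pics/wh2c.png',cv2.resize(a[y0:y0+120,x0:x0+160],None,fx=5,fy=5,interpolation=2))"
```

```text
[540.95  23.13 210.05] [  -6.43   14.37   -2.49   73.13    0.   -111.39]
172 116
```

View pics/wh2c.png

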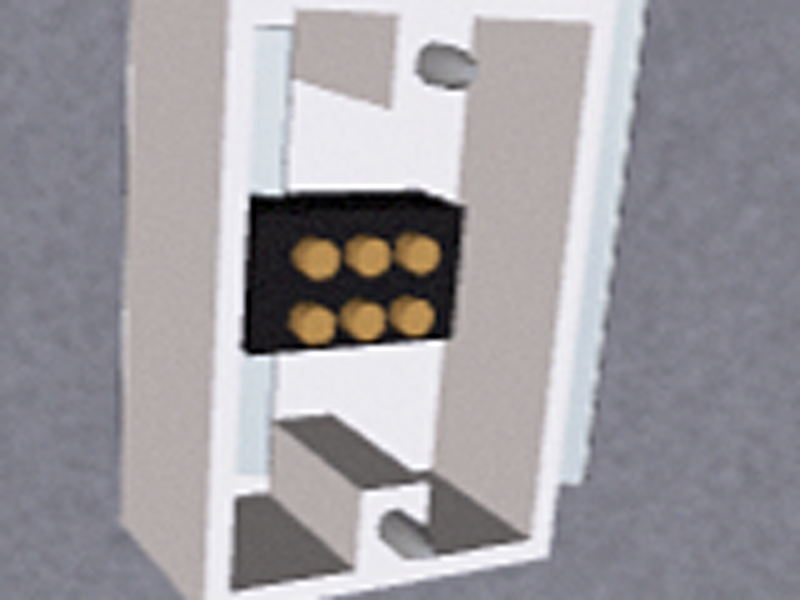

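Second view (here -y is up and -x is right): upper pin (y=-48) spans crop (417..478, 40..88), lower pin (y=+48) spans (380..432, 510..557), and the rim corner is at (548,555). I fit the housing pose from both views.

```bash
cat > fit.py <<'E'
from h import *
from scipy.optimize import least_squares
V=[(load("wh1"),(174,129)),(load("wh2"),(172,116))]
a=np.linspace(0,2*np.pi,60,endpoint=False)
def pin(y): return np.vstack([np.c_[r*np.cos(a),y+r*np.sin(a),0*a+z] for r,z in((4,0),(4,8),(2.5,14))])
def Rh(w): 
    return Ro.from_euler("z",w).as_matrix()@Ro.from_euler("y",-30,degrees=True).as_matrix()
bb=[(0,48,(375,42,432,86)),(0,-48,(342,497,390,542)),(1,-48,(417,40,478,88)),(1,48,(380,510,432,557))]
co=[(0,(42,62),(628,17)),(0,(-42,-62),(218,517)),(1,(-42,62),(548,555))]
def res(p,full=False):
    R=Rh(p[2]);t=np.array([p[0],p[1],77]);r=[]
    def px(i,X):
        c,o=V[i];Xw=X@R.T+t
        d=c["R"].T@np.array([0,0,0])
        s=np.array([p[3],p[4],0]); s=s if i==0 else -s   # hand-eye shift, expressed in world of view 1
        P=(Xw-s)@c["R"].T+c["t"];return (np.c_[c["fx"]*P[:,0]/P[:,2]+c["cx"],c["fy"]*P[:,1]/P[:,2]+c["cy"]]-o)*5
    for i,y,b in bb:
        q=px(i,pin(y));r+=list(np.r_[q.min(0),q.max(0)]-b)
    for i,(x,y),m in co: r+=list((px(i,np.array([[x,y,0.]]))[0]-m))
    return np.array(r)/5
f=least_squares(res,[543,17,.09,0,0],loss="soft_l1")
print(f.x,np.degrees(f.x[2]));print(f.fun.round(1))
f=least_squares(lambda p:res(np.r_[p,0,0]),[543,17,.09]);print(f.x,f.fun.round(1))
E
python3 fit.py; python3 -c "
from h import *
Rt=Ro.from_euler('z',169-13.7+11,degrees=True).as_matrix()
Rt=np.c_[Rt[:,0],-Rt[:,1],-Rt[:,2]]
go([486.5,-324,210],Rt)"
```

```text
[541.59  17.23   0.18  -0.46  -0.06] 10.38226045492673
[-1.4 -0.2  0.5  0.2 -1.6 -0.3  1.1  1.4 -0.9 -0.1  0.8  0.  -0.8 -0.6
  1.   1.1  0.6 -0.4 -0.1 -0.  -0.1 -0. ]
[541.71  17.28   0.18] [-1.8 -0.3  0.2  0.1 -1.9 -0.3  0.7  1.3 -1.5 -0.2  0.2 -0.  -1.4 -0.7
  0.4  1.1  0.2 -0.4 -0.4 -0.1 -0.6 -0.1]
shift units [1.61 0.71 0.  ] len mm 351.4 rows>= 9
turn units (after/before) [-0.    0.    0.66] rows>= 17 shift in new axes [-0.15 -1.75  0.  ]
```

Call:
{"api": "arm_command", "payload": {"rows": [[0.08,0.035,0,0,0,0],[0.16,0.071,0,0,0,0],[0.16,0.071,0,0,0,0],[0.16,0.071,0,0,0,0],[0.16,0.071,0,0,0,0],[0.16,0.071,0,0,0,0],[0.16,0.071,0,0,0,0],[0.16,0.071,0,0,0,0],[0.16,0.071,0,0,0,0],[0.16,0.071,0,0,0,0],[0.16,0.071,0,0,0,0],[0.09,0.036,0,0,0,0]]}}

```text
t: 16.78
eef_pos: [481.5, -363.1, 209.6]
orientation: [[0.256, -0.967, -0.0], [-0.967, -0.256, -0.001], [0.001, 0.0, -1.0]]
contact_force: [0.2, 0.3, -0.2]
width: 85.6
finger_force: 0.0
```

Call:
{"api": "arm_command", "payload": {"rows": [[0,0,0,0,0,0.037],[0,0,0,0,0,0.037],[0,0,0,0,0,0.037],[0,0,0,0,0,0.037],[0,0,0,0,0,0.037],[0,0,0,0,0,0.037],[0,0,0,0,0,0.037],[0,0,0,0,0,0.037],[0,0,0,0,0,0.037],[0,0,0,0,0,0.037],[0,0,0,0,0,0.037],[0,0,0,0,0,0.037],[0,0,0,0,0,0.037],[0,0,0,0,0,0.037],[0,0,0,0,0,0.037],[0,0,0,0,0,0.037],[0,0,0,0,0,0.037],[0,0,0,0,0,0.03],[0,0,0,0,0,0],[0,0,0,0,0,0]]}}

```text
t: 18.45
eef_pos: [482.4, -359.8, 209.9]
orientation: [[-0.973, 0.232, -0.0], [0.232, 0.973, 0.0], [0.0, 0.0, -1.0]]
contact_force: [0.6, 0.1, 0.0]
width: 85.3
finger_force: 0.0
```

```bash
python3 -c "
from h import *
c=cam('wrist');save(c,'wc1');print(get_obs()['eef_pos'],proj(c,[486,-324,11]))
a=c['color'][:,:,::-1];p=proj(c,[486.5,-324,11]).astype(int)
x0,y0=p[0]-80,max(p[1]-60,0);print(x0,y0);cv2.imwrite('pics/wc1c.png',cv2.resize(a[y0:y0+120,x0:x0+160],None,fx=5,fy=5,interpolation=2))"
```

```text
[ 482.43 -359.76  209.87] [282.21 164.35]
202 104
```

View pics/wc1c.png

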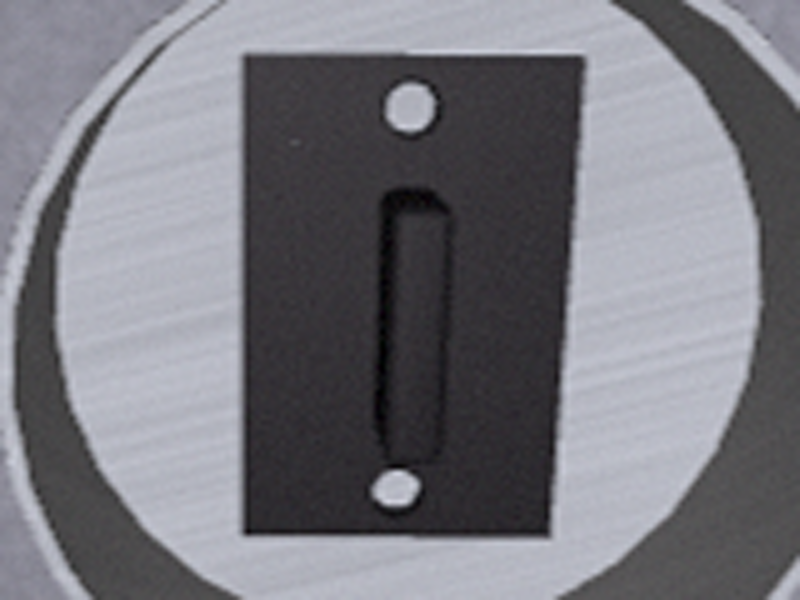

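The crop shows hole centres at (411,107) and (396,490), and plate corners at (244,55), (585,58), (550,536) and (244,534).

```bash
python3 -c "
from h import *
c=load('wc1');g=lambda u,v:ray(c,202+u/5,104+v/5,11)
a,b=g(411,107),g(396,490);print(a,b,(a+b)/2,np.linalg.norm(a-b))
q=[g(244,55),g(585,58),g(550,536),g(244,534)];m=np.mean(q,0);print(m,np.linalg.norm(q[0]-q[1]),np.linalg.norm(q[0]-q[3]))
d=a-b;y1=np.arctan2(-d[1],-d[0]);y1=np.arctan2(d[1],d[0]);e=q[0]-q[3];e2=q[1]-q[2]
print(np.degrees([y1,np.arctan2(e[1],e[0]),np.arctan2(e2[1],e2[0])]))
o=get_obs()['orientation'];print('tool x yaw',np.degrees(np.arctan2(o[1][0],o[0][0])))
ce=((a+b)/2+m)/2;go([ce[0],ce[1],60])"
```

```text
[ 440.95 -312.34   11.  ] [ 533.72 -335.15   11.  ] [ 487.33 -323.75   11.  ] 95.53604238582162
[ 487.91 -323.33   11.  ] 79.08686365937336 119.39577293568603
[166.18 166.38 166.33]
tool x yaw 166.61449244535564
shift units [0.02 0.18 0.75] len mm 154.3 rows>= 4
```

Call:
{"api": "arm_command", "payload": {"rows": [[0.01,0.06,0.0,0,0,0],[0.01,0.07,0,0,0,0],[0,0.05,0.05,0,0,0],[0,0,0.15,0,0,0],[0,0,0.15,0,0,0],[0,0,0.15,0,0,0],[0,0,0.12,0,0,0],[0,0,0.08,0,0,0],[0,0,0.05,0,0,0],[0,0,0,0,0,0],[0,0,0,0,0,0]], "jaw": -0.4}}

```text
t: 19.42
eef_pos: [487.1, -323.3, 60.3]
orientation: [[-0.972, 0.233, -0.0], [0.233, 0.972, 0.0], [0.0, 0.0, -1.0]]
contact_force: [1.2, -0.1, 0.5]
width: 60.1
finger_force: 0.0
```

```bash
python3 -c "
from h import *
go([487.6,-323.5,16])"
```

```text
shift units [-0.   -0.    0.22] len mm 44.3 rows>= 2
```

Call:
{"api": "arm_command", "payload": {"rows": [[0,0,0.08,0,0,0],[0,0,0.07,0,0,0],[0,0,0.04,0,0,0],[0,0,0.02,0,0,0],[0,0,0.012,0,0,0],[0,0,0,0,0,0],[0,0,0,0,0,0]]}}

```text
t: 20.0
eef_pos: [487.2, -324.2, 16.2]
orientation: [[-0.972, 0.234, 0.001], [0.234, 0.972, -0.001], [-0.001, -0.0, -1.0]]
contact_force: [0.2, 0.7, 1.0]
width: 59.9
finger_force: 0.0
```

Call:
{"api": "arm_command", "payload": {"rows": [[0,0,0,0,0,0],[0,0,0,0,0,0],[0,0,0,0,0,0],[0,0,0,0,0,0],[0,0,0,0,0,0],[0,0,0,0,0,0],[0,0,0,0,0,0],[0,0,0,0,0,0],[0,0,0,0,0,0]], "jaw": 1, "grip_force": 60}}

```text
t: 20.75
eef_pos: [487.1, -324.1, 15.9]
orientation: [[-0.972, 0.234, 0.001], [0.234, 0.972, -0.0], [-0.001, -0.0, -1.0]]
contact_force: [-0.8, 0.8, 6.0]
width: 12.8
finger_force: 59.4
```

Call:
{"api": "arm_command", "payload": {"rows": [[0,0,-0.02,0,0,0],[0,0,-0.05,0,0,0],[0,0,-0.1,0,0,0],[0,0,-0.15,0,0,0],[0,0,-0.15,0,0,0],[0,0,-0.15,0,0,0],[0,0,-0.15,0,0,0],[0,0,-0.15,0,0,0],[0,0,-0.1,0,0,0],[0,0,-0.05,0,0,0],[0,0,0,0,0,0],[0,0,0,0,0,0]]}}

```text
t: 21.75
eef_pos: [486.8, -323.8, 229.0]
orientation: [[-0.972, 0.234, -0.0], [0.234, 0.972, 0.0], [0.0, 0.0, -1.0]]
contact_force: [0.5, -0.8, -1.7]
width: 12.8
finger_force: 58.6
```

```bash
cat > tgt.py <<'E'
from h import *
H=np.array([541.6,17.2,77]);w=np.radians(10.4)
R=Ro.from_euler("z",w).as_matrix()@Ro.from_euler("y",-30,degrees=True).as_matrix()
RT=np.c_[R[:,1],R[:,0],-R[:,2]]
def tcp(z,off=11): return H+R[:,2]*(z+off)
E
python3 -c "
from tgt import *
c=cam('wrist');save(c,'wc2');print(get_obs()['width'],R,np.linalg.det(RT),tcp(80))
a=c['color'][:,:,::-1];cv2.imwrite('pics/wc2c.png',cv2.resize(a[100:300,140:380],None,fx=3,fy=3,interpolation=2))
go(tcp(80)+[-0,0,40],RT)"
```

```text
12.90001124148892 [[ 0.85 -0.18 -0.49]
 [ 0.16  0.98 -0.09]
 [ 0.5   0.    0.87]] 0.9999999999999999 [496.85   8.99 155.81]
shift units [0.34 1.63 0.16] len mm 334.3 rows>= 9
turn units (after/before) [-0.15 -0.1   0.36] rows>= 11 shift in new axes [1.63 0.22 0.32]
```

View pics/wc2c.png

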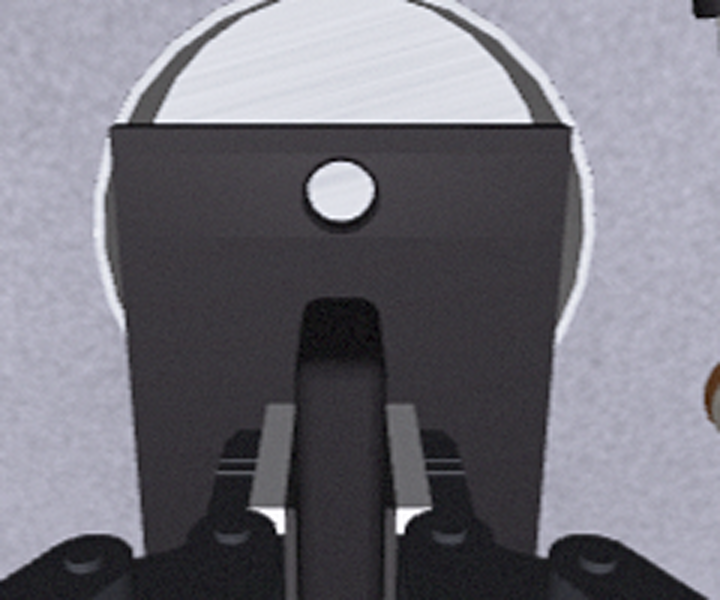

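The crop shows the plate held square, with the far hole at about (341,193) and far corners at (112,126) and (573,126). I compute its pose in the tool frame.

```bash
python3 -c "
from tgt import *
c=load('wc2');o=get_obs();Ro_=np.array(o['orientation']);P=np.array(o['eef_pos'])
for n,u,v,dz in(('hole',341,194,5),('hole bright low',341,189,11),('cL',112,126,5),('cR',573,126,5),('cLlow',145,550,5),('cRlow',541,550,5)):
    X=ray(c,140+u/3,100+v/3,P[2]-dz);print(n,Ro_.T@(X-P))
"
```

```text
hole [47.32  0.22  5.08]
hole bright low [46.9   0.23 11.08]
cL [ 59.33 -39.33   5.07]
cR [59.26 40.29  5.14]
cLlow [-26.8  -39.83   4.92]
cRlow [-26.86  41.05   4.99]
```

Call:
{"api": "arm_command", "payload": {"rows": [[0.016,0.074,0,0,0,0],[0.031,0.148,0.01,0,0,0],[0.031,0.148,0.01,0,0,0],[0.031,0.148,0.01,0,0,0],[0.031,0.148,0.01,0,0,0],[0.031,0.148,0.01,0,0,0],[0.031,0.148,0.01,0,0,0],[0.031,0.148,0.02,0,0,0],[0.031,0.148,0.02,0,0,0],[0.031,0.148,0.02,0,0,0],[0.031,0.148,0.02,0,0,0],[0.016,0.074,0.02,0,0,0],[0,0,0,0,0,0]]}}

```text
t: 22.88
eef_pos: [494.9, 12.1, 195.5]
orientation: [[-0.973, 0.23, -0.004], [0.23, 0.973, 0.001], [0.004, 0.001, -1.0]]
contact_force: [0.5, 0.8, -1.5]
width: 13.1
finger_force: 58.7
```

```bash
python3 -c "
from tgt import *
np.set_printoptions(precision=4,suppress=True)
go(tcp(80)+[0,0,40],RT);print(get_obs()['qpos'])"
```

```text
shift units [-0.0132 -0.0128 -0.0014] len mm 3.7 rows>= 1
turn units (after/before) [-0.148  -0.0974  0.3591] rows>= 11 shift in new axes [-0.017   0.0067  0.0023]
[-8.3552 10.3954 -9.8962 69.9196  0.0506  4.9655]
```

Call:
{"api": "arm_command", "payload": {"rows": [[0,0,0,-0.0123,-0.0081,0.03],[0,0,0,-0.0123,-0.0081,0.03],[0,0,0,-0.0123,-0.0081,0.03],[0,0,0,-0.0123,-0.0081,0.03],[0,0,0,-0.0123,-0.0081,0.03],[0,0,0,-0.0123,-0.0081,0.03],[0,0,0,-0.0123,-0.0081,0.03],[0,0,0,-0.0123,-0.0081,0.03],[0,0,0,-0.0123,-0.0081,0.03],[0,0,0,-0.0123,-0.0081,0.03],[0,0,0,-0.0123,-0.0081,0.03],[0,0,0,-0.0123,-0.0081,0.03],[0,0,0,0,0,0],[0,0,0,0,0,0]]}}

```text
t: 24.05
eef_pos: [495.4, 8.8, 196.7]
orientation: [[-0.177, 0.852, 0.492], [0.984, 0.154, 0.087], [-0.002, 0.5, -0.866]]
contact_force: [0.2, -0.1, -1.3]
width: 12.8
finger_force: 58.8
```

```bash
cat >> tgt.py <<'E'
def hs(off=np.array([-0.7,0.2,11])):
    "cover pose in housing, mm/deg, and shift units to a cover height z"
    o=get_obs();P=np.array(o["eef_pos"]);Q=np.array(o["orientation"])
    print("cover in housing",(R.T@(P+Q@off-H)).round(2),"rot err units",(Ro.from_matrix(Q.T@RT).as_rotvec()/np.pi).round(4),"F_h",(R.T@o["contact_force"]).round(1),"tq",o["torque"].round(2))
E
python3 -c "
from tgt import *
np.set_printoptions(precision=4,suppress=True)
hs();go(tcp(35)+.7*R[:,1]-.2*R[:,0],RT)
print(get_obs()['qpos'])"
```

```text
cover in housing [ 19.38  -0.67 116.14] rot err units [-0.0002  0.0011 -0.0006] F_h [-0.5 -0.2 -1.2] tq [-0.05  0.6  -0.05]
shift units [ 0.0044 -0.0967  0.4057] len mm 83.4 rows>= 3
turn units (after/before) [-0.0002  0.0011 -0.0006] rows>= 1 shift in new axes [ 0.0032 -0.0969  0.4057]
[-16.5232  -6.8683 -35.5903  33.9821  12.8859  66.383 ]
```

Call:
{"api": "arm_command", "payload": {"rows": [[0.001,-0.025,0.05,0,0.0011,0],[0.001,-0.025,0.1,0,0,0],[0.001,-0.025,0.1,0,0,0],[0.001,-0.022,0.1,0,0,0],[0,0,0.055,0,0,0],[0,0,0,0,0,0],[0,0,0,0,0,0]]}}

```text
t: 24.63
eef_pos: [519.9, 13.6, 117.0]
orientation: [[-0.178, 0.853, 0.491], [0.984, 0.154, 0.09], [0.002, 0.499, -0.866]]
contact_force: [-0.9, -0.7, 0.2]
width: 13.0
finger_force: 58.7
```

```bash
python3 -c "
from tgt import *
hs();hs();hs()
# measure the hovering plate and the box: dark mask in top and scene views
for n in('top','scene'): save(cam(n),n+'3')
for n in('wrist',): save(cam(n),'w3')
hs()"
```

```text
cover in housing [ 1.19 -0.29 34.63] rot err units [-0. -0. -0.] F_h [-0.8 -0.6  0.7] tq [-0.12  0.54 -0.  ]
cover in housing [ 1.19 -0.29 34.63] rot err units [-0. -0. -0.] F_h [-0.8 -0.6  0.7] tq [-0.12  0.54 -0.  ]
cover in housing [ 1.19 -0.29 34.63] rot err units [-0. -0. -0.] F_h [-0.8 -0.6  0.7] tq [-0.12  0.54 -0.  ]
cover in housing [ 2.21 -0.5  35.81] rot err units [ 0.  0. -0.] F_h [-0.3  0.6 -0.5] tq [-0.14  0.52  0.03]
```

```bash
cat >> tgt.py <<'E'
def avg(n=10,off=np.array([-0.7,0.2,11])):
    L=[]
    for i in range(n):
        capture("top");o=get_obs();L.append(R.T@(np.array(o["eef_pos"])+np.array(o["orientation"])@off-H))
    L=np.array(L);print("mean",L.mean(0).round(2),"sd",L.std(0).round(2));hs();return L.mean(0)
E
python3 -c "
from tgt import *
avg()"
```

```text
mean [ 1.82 -0.29 35.66] sd [0.24 0.1  0.21]
cover in housing [ 1.54 -0.2  35.35] rot err units [ 0.  0. -0.] F_h [-0.5  0.4 -0.4] tq [-0.12  0.61  0.03]
```

Call:
{"api": "arm_command", "payload": {"rows": [[0.0015,-0.009,0.02,0,0,0],[0,0,0.03,0,0,0],[0,0,0.025,0,0,0],[0,0,0.013,0,0,0],[0,0,0,0,0,0],[0,0,0,0,0,0],[0,0,0,0,0,0]]}}

```text
t: 25.87
eef_pos: [526.9, 15.4, 101.5]
orientation: [[-0.176, 0.852, 0.493], [0.984, 0.152, 0.09], [0.002, 0.501, -0.865]]
contact_force: [-0.2, 0.1, -0.9]
width: 12.8
finger_force: 58.7
```

```bash
python3 -c "
from tgt import *
avg()"
```

```text
mean [-0.2   0.09 17.74] sd [0.04 0.02 0.04]
cover in housing [-0.3   0.1  17.67] rot err units [ 0.  0. -0.] F_h [-0.8  0.4 -1. ] tq [-0.13  0.57  0.05]
```

Aligned; insert slowly, watching the force.

Call:
{"api": "arm_command", "payload": {"rows": [[0,0.001,0.01,0,0,0],[0,0,0.01,0,0,0],[0,0,0.01,0,0,0],[0,0,0,0,0,0],[0,0,0,0,0,0]]}}

```text
t: 26.78
eef_pos: [530.0, 16.0, 96.2]
orientation: [[-0.176, 0.852, 0.493], [0.984, 0.152, 0.09], [0.002, 0.501, -0.865]]
contact_force: [0.4, -0.4, -1.4]
width: 12.9
finger_force: 58.7
```

Call:
{"api": "arm_command", "payload": {"rows": [[0,0,0.007,0,0,0],[0,0,0.007,0,0,0],[0,0,0.006,0,0,0],[0,0,0,0,0,0],[0,0,0,0,0,0]]}}

```text
t: 27.2
eef_pos: [532.0, 16.3, 92.9]
orientation: [[-0.176, 0.852, 0.493], [0.984, 0.152, 0.09], [0.002, 0.501, -0.865]]
contact_force: [-0.5, -0.1, -1.0]
width: 12.9
finger_force: 58.7
```

```bash
python3 -c "
from tgt import *
avg(5)"
```

```text
mean [-0.07  0.11  7.66] sd [0.03 0.01 0.03]
cover in housing [-0.03  0.1   7.69] rot err units [ 0.  0. -0.] F_h [-1.8 -0.2 -1.4] tq [-0.07  0.6   0.01]
```

No contact force at 7.7 mm, so the holes are over the pins. I carry on to the seat.

Call:
{"api": "arm_command", "payload": {"rows": [[0,0,0.007,0,0,0],[0,0,0.007,0,0,0],[0,0,0.007,0,0,0],[0,0,0.005,0,0,0],[0,0,0,0,0,0],[0,0,0,0,0,0]]}}

```text
t: 27.95
eef_pos: [534.6, 16.8, 88.3]
orientation: [[-0.176, 0.852, 0.493], [0.984, 0.152, 0.09], [0.002, 0.501, -0.865]]
contact_force: [-0.4, -0.1, -1.3]
width: 13.2
finger_force: 58.7
```

Call:
{"api": "arm_command", "payload": {"rows": [[0,0,0.004,0,0,0],[0,0,0.004,0,0,0],[0,0,0.002,0,0,0],[0,0,0,0,0,0],[0,0,0,0,0,0]]}}

```text
t: 28.37
eef_pos: [535.6, 16.9, 86.7]
orientation: [[-0.176, 0.852, 0.493], [0.984, 0.152, 0.09], [0.002, 0.501, -0.865]]
contact_force: [-0.2, -0.0, -0.8]
width: 12.9
finger_force: 58.7
```

```bash
python3 -c "
from tgt import *
avg(5)"
```

```text
mean [-0.05  0.1   0.45] sd [0.02 0.01 0.01]
cover in housing [-0.06  0.11  0.45] rot err units [ 0.  0. -0.] F_h [-0.5 -0.5 -1.1] tq [-0.11  0.5   0.01]
```

Call:
{"api": "arm_command", "payload": {"rows": [[0,0,0.002,0,0,0],[0,0,0.002,0,0,0],[0,0,0,0,0,0],[0,0,0,0,0,0]]}}

```text
t: 28.95
eef_pos: [536.0, 17.0, 86.2]
orientation: [[-0.176, 0.852, 0.494], [0.984, 0.152, 0.09], [0.001, 0.502, -0.865]]
contact_force: [-2.0, -0.1, 2.4]
width: 13.0
finger_force: 59.3
```

Call:
{"api": "arm_command", "payload": {"rows": [[0,0,0.002,0,0,0],[0,0,0.002,0,0,0],[0,0,0,0,0,0],[0,0,0,0,0,0]]}}

```text
t: 29.28
eef_pos: [536.0, 17.0, 86.2]
orientation: [[-0.176, 0.851, 0.494], [0.984, 0.152, 0.089], [0.001, 0.502, -0.865]]
contact_force: [-14.7, -1.2, 17.6]
width: 12.9
finger_force: 62.3
```

Seated, with about 23 N along the normal. I release and back off along the normal.

Call:
{"api": "arm_command", "payload": {"rows": [[0,0,0,0,0,0],[0,0,0,0,0,0],[0,0,0,0,0,0],[0,0,0,0,0,0],[0,0,0,0,0,0],[0,0,0,0,0,0],[0,0,-0.03,0,0,0],[0,0,-0.08,0,0,0],[0,0,-0.12,0,0,0],[0,0,-0.15,0,0,0],[0,0,-0.15,0,0,0],[0,0,-0.12,0,0,0],[0,0,-0.08,0,0,0],[0,0,0,0,0,0],[0,0,0,0,0,0]], "jaw": -0.3}}

```text
t: 30.53
eef_pos: [464.4, 3.7, 212.6]
orientation: [[-0.176, 0.851, 0.495], [0.984, 0.152, 0.089], [0.0, 0.503, -0.864]]
contact_force: [0.0, -0.2, -1.2]
width: 55.6
finger_force: 0.0
```

```bash
python3 -c "
from tgt import *
o=get_obs();print(o['eef_pos'],o['contact_force'],o['width'])
def corners(c): return np.array([proj(c,H+R@np.array([x,y,6.])) for x,y in((-40,-60),(-40,60),(40,60),(40,-60))])
for n in('wrist','scene'):
    c=cam(n);save(c,n+'4');q=corners(c);g=c['color'].astype(int).max(2)
    m=np.zeros(g.shape,np.uint8);cv2.fillPoly(m,[q.round().astype(int)],1)
    D=((g<95)*1).astype(np.uint8);k,l,s,ce=cv2.connectedComponentsWithStats(D)
    mid=q.mean(0).round().astype(int);ids=[i for i in np.unique(l[m>0]) if i]
    b=max(ids,key=lambda i:(l[m>0]==i).sum())
    print(n,'pred',q.round(1).tolist(),'inside dark',(D[m>0]).mean().round(3),'pred area',m.sum(),'blob',s[b],ce[b].round(1),'pred cen',q.mean(0).round(1))
c=load('scene4')
c2=load('scene4');
# lid: grey around mat in scene
p=proj(c2,[511,298,14]);print('lid/mat px colours',c2['color'][int(p[1])+12,int(p[0])+12],p)
for n,X in(('bottle',[515,159,150]),('jar',[626,-152,100])): print(n,proj(c2,X))
d=np.abs(load('scene4')['color'].astype(int)-load('scene0')['color'].astype(int)).max(2)
for n,(u,v) in dict(bottle=(313,160),jar=(260,268),sd=(210,228)).items(): print(n,'changed frac',(d[v-15:v+15,u-12:u+12]>40).mean().round(3))
"
```

```text
[464.41   3.74 212.64] [ 0.03 -0.2  -1.22] 55.580323395689284
wrist pred [[218.1, 229.8], [212.8, 121.0], [292.7, 120.6], [288.6, 229.3]] inside dark 0.925 pred area 8377 blob [ 212  121   78  109 7880] [250.7 174.1] pred cen [253.1 175.2]
scene pred [[256.8, 209.9], [280.9, 179.3], [304.2, 180.9], [280.2, 213.5]] inside dark 0.948 pred area 864 blob [257 180  48  35 861] [280.7 196.3] pred cen [280.5 195.9]
lid/mat px colours [174 177 184] [333.51 149.74]
bottle [310.57 143.25]
jar [260.01 256.29]
bottle changed frac 0.326
jar changed frac 0.0
sd changed frac 0.0
```

The plate outline matches the seated prediction in both views, and the lid lies on the mat. The pixel changes around the bottle can come from the lid now showing behind it. I hand in.

```bash
python3 -c "
from cell import *
print(hand_in())"
```

```text
the job is handed in; nothing more can be done
None
```

I set the lid knob-up on the cork mat and seated the cover plate on both pins, then handed the job in at about 30.5 s; no verdict came back, and I didn't separately check that the bottle hadn't moved.

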